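Hold a spring clamp open astride a stock card

ROBOT

A 6-joint arm with a two-finger parallel gripper is mounted at the origin on the work surface. World frame = base frame: x ahead of the robot, y to its left, z up, the work surface at z = 0. Lengths are in m, angles in degrees, forces in N, time in s.
With the tool pointing down it reaches from about 0.375 to 0.9 m from the base axis. Payload 3.1 kg.
Tool frame: the origin (TCP) lies where the fingers leave the gripper's body, on its centre line; the fingertips stand bot.tips_ahead ahead of it and the grasp point (between the pads) lies 51 mm ahead of it (bot.tips_ahead is the distance from the TCP to the fingertips, in m); z points along the fingers, x is the direction in which the jaws open and shut, and the axes are right-handed (so a half turn about z gives the same grasp; the last joint's range is limited). The gripper opens to 87 mm and grips with 3 to 60 N. Pads are 19 mm wide; open, the fingers measure 117 mm over their backs; the gripper's body (75 mm by 190 mm) begins 51 mm behind the grasp point.
Start: joints at [53.6, 30.224, 82.088, -0, 67.689, -10.227], TCP at [0.276, 0.561, 0.292] pointing down, gripper open.
Joint ranges: [-176.69, 176.69], [-43.24, 126.21], [12.49, 139.97], [-82, 262], [0, 151.66], [-163.58, 163.58]. Speed limits (degrees/s): [159.86, 159.86, 180, 180, 180, 180].

INTERFACE

Orientations are given as a 3x3 rotation matrix whose columns are the frame's x, y, z axes.
In Python, from rig import bot, vision, nets gives the robot as it stands.
- The arm moves only by the tool play_rows, never from a script. Its argument "series" is a list of rows, each an object of numbers: "tx", "ty", "tz": the shift along the world's x, y, z as a fraction of full scale; "turn": the turn about the world's z as a fraction of full scale. A call has 1 to 10 rows; each row shifts and turns the commanded pose from where the row before left it; what a row does not reach is not made up. Full scale, the value 1, is 0.8 m for a shift and 60 degrees for a turn. A row lasts 1/10 s, in which the tool goes at most 50 mm and 8.59 degrees, less where a joint would pass 70% of its speed; a pose out of reach is approached as far as the arm can. A call with a number of a shift or a turn outside -1 to 1 is refused whole. A call with a gripper value outside its range is refused whole. "gripper" is the opening, from 0 (shut) to 1 (fully open), set as the call begins (left out, the last holds). The fingers move at their own pace and stop on an object; the grip force is fixed at half the most. Time passes only in rows, so rows that do not move let the fingers close. It gives the time, the measured TCP pose, the force and the opening at its end, in the units of the state.
- bot.read_state(): the state, without advancing time (a new reading comes with each control period).
- vision.capture(name): name is "scene" or "top" or "wrist"; returns a dict with "pixels" (420x560x3 uint8, blue, green, red), "fx", "fy", "cx", "cy" (pixels), "extrinsics" (4x4, takes a point from camera to world coordinates). Camera axes: x right, y down, z forward; pixel columns grow to the right and rows downward; lengths in m; the calibration is good to about 2 mm. The wrist camera is an equidistant fisheye: a pixel r from the principal point sees the ray r / f radians off the axis. A picture is of the moment at which its call begins. There is no depth.
- bot.hand_in(): hands the job in, once; it reports no verdict.
Trained networks look in a picture, given as the dict that the camera call returned (one of the last four; its "shot" number tells which), for a name from the list of things; names that differ only in an ending like _2 or _b are one class to them, and where a whole thing is asked for, a point or a joint stands for the part that bears it (a point fixed in the world has none). Each returns a list of dicts, best first, with "confidence" (0 to 1); they miss things now and then, are a little off and sometimes report something else, mostly with a low value. They report only what shows in the picture. A call takes as long as a camera call. They do not tell look-alikes from the thing itself.
- nets.look_for(picture, query): "at" ([column, row] as shares, 0 to 1, of the picture: columns of its width, rows of its height, amid what is visible of it).
- nets.masks_of(picture, query): "region" (420x560 bool, what is visible of it) and "at" ([column, row] as shares, 0 to 1, of the picture: columns of its width, rows of its height, amid what is visible of it).
The state is a dict: "time_s": time; "joint_positions": joint angles; "qvel": joint speeds; "tau": joint torques, N m; "position": TCP position; "tcp_rot": TCP orientation; "force": force on the tool from outside, world axes, zero at the start; "moment": the same for the moment, N m; "opening": opening from 0.0 (shut) to 1.0 (fully open).
Only numpy, scipy, OpenCV 4.12 (cv2) and the standard library are available. Lean on these libraries where they do the work, as an engineer would, in place of code of your own. Each camera call takes 0.05 s, during which the arm holds its last target.

TASK

Take the spring clamp that is parked on the back rim of the parts bin by squeezing its two handles together, lift it off with its jaws open, and bring it over the stock card standing in its steel foot. Lower the wide-open jaws over the middle of the card's top edge, square to the card, so that one jaw hangs on each side and neither touches it, because a colleague is about to slip a delivery note in between: finish holding the clamp still like that, handles squeezed, do not let go or set it down. Do not push the card stand along or disturb the other things on the bench.

Things in the scene. Friction and masses are not known exactly. Their poses are not given: they have to be found in the camera images.
- clip_grip (a point): Spring clamp, about 100 g, clipped upright on the bin's back wall: two black-sleeved handles up, jaws down. Point half-way between the rounded handle ends, 52 mm above the pivot pin, 80 mm above the bin's rim. z up, x from handle to handle (squeeze along x), y along the pin. Handle ends 55 mm apart over their outsides at the start, 25 mm fully squeezed; 25 mm wide along y, 8 mm thick.
- clip_pin (a point): Middle of the clamp's pivot pin, same axes. Squeezing takes 4 to 8 N at the handles up to a stop (more does no harm); their ends then stand 57 mm above the pin. Both levers open alike: the jaws stay centred under the handles. Jaw tips 44 mm below the pin (42 when open); the throat is clear up to 8 mm below the pin. At the start the bin's rim is 28 mm below the pin.
- jaw_a (a point): Middle of the gripping face of the jaw pad on the clamp's -x lever, 38 mm below the pin, 6 mm above the jaw tip; pads 12 mm high, 22 mm wide. Shut, it coincides with jaw_b; fully squeezed the two are 24 mm apart.
- jaw_b (a point): The same on the clamp's +x lever.
- clip_a (a joint): Angle of the clamp's -x lever (rad): 0 with jaws shut, about 0.05 at the start on the bin wall, 0.32 fully squeezed open. The other lever mirrors it.
- bin: Dark open-fronted plastic parts bin, heavy, does not move: 210 deep, 140 wide, 120 mm high at the back. Origin under the middle of its upright back wall (4 mm thick, rim at z = 120 mm); x points out of its back, so the scooped front lies 210 mm towards -x; y along the back wall, z up. Some small parts on its floor, under 45 mm high.
- stand: Stock-card stand (0.9 kg, loose on the bench): steel foot 76 x 110 x 8 mm with two 20 mm high strips that clasp an upright white card, 3 mm thick, 130 mm wide, top edge 150 mm above the bench. Origin under the foot's centre; x across the card (its thickness), y along its width, z up.
- card_top (a point): Middle of the card's top edge, 150 mm above the bench; axes as the stand: x across the 3 mm thickness, y along the edge, z up.
- carton: Printed parts carton 75 x 95 x 85 mm, a bystander; origin under its centre.
- filter: Grey canister oil filter, 76 mm across, 88 mm high, a bystander; origin under its centre.
- scanner: Hand-held code scanner lying on its side, about 110 x 130 x 36 mm, a bystander; origin on the bench under its head.
- pen: Marker pen 135 mm long, 13 mm thick, lying along x, a bystander; origin under its middle.
Things that resemble listed ones, but are neither listed nor needed, are in the scene too. There is more than one size of the stand; the one meant has the size given above. Of the things that look like the part that bears clip_grip, the larger one is meant.

How it is judged:
By the outcome, as a careful person would: the job done as asked, in the order asked, and still so for the second after the job is handed in, while the arm keeps its last pose, push and grip.
It also fails if it takes over 35 s, if anything falls off the work surface, if the arm or the gripper's body presses on something with over 40 N, if the wrist force passes 120 N, or if a joint passes its speed limit or range.

## Working session

There is one attempt and no reset: what is moved stays moved. The work goes in short steps, Python scripts to look and compute and a tool call to move; the robot and the scene stay as the last step left them, time stands still between calls to the robot, and variables do not carry over. Pictures are saved under pics/ and viewed, and the job is handed in when it is done.

Besides the shell and the picture viewer there is one more tool, called as name(argument=value, ...) on one line, values as JSON. play_rows: Moves the arm, as the interface text tells. Shift numbers are shares of 0.8 m and turn numbers shares of 60 degrees, none past 1 either way. Its arguments: {"type":"object","properties":{"series":{"type":"array"},"gripper":{"type":"number"}},"required":["series"]}

```bash
ls; mkdir -p pics; python3 - <<'E'
from rig import bot,vision,nets
import cv2,pickle,numpy as np
s=bot.read_state();print(s, bot.tips_ahead)
d={}
for n in("scene","top","wrist"):
    p=vision.capture(n);cv2.imwrite(f"pics/{n}0.png",p["pixels"]);d[n]=p
    print(n,p["fx"],p["fy"],p["cx"],p["cy"],np.round(p["extrinsics"],3).tolist())
    for q in("clip_grip","stand","bin"):
        print(q,[(np.round(np.array(r["at"])*[560,420]),round(r["confidence"],2)) for r in nets.look_for(p,q)])
pickle.dump(d,open("d0.pkl","wb"))
E
```

```text
pics
{'time_s': 0.0, 'joint_positions': array([ 5.35989780e+01,  3.02808450e+01,  8.21565629e+01,  9.91030212e-04,
        6.76889883e+01, -1.02269200e+01]), 'qvel': array([-0.07551161, -0.00287979,  0.09629206,  0.13516746,  0.07386082,
        0.03085928]), 'tau': array([ 1.89927446e-04, -4.40048397e+01, -1.76588309e+01,  6.33189571e-02,
        5.83285920e-02, -1.92208868e-04]), 'position': array([0.27530218, 0.56045037, 0.29125034]), 'tcp_rot': array([[ 4.41104718e-01,  8.97454668e-01, -1.32200970e-03],
       [ 8.97453022e-01, -4.41106511e-01, -1.76609851e-03],
       [-2.16814044e-03, -4.07407221e-04, -9.99997567e-01]]), 'force': array([-0.15683929, -0.17962844, -0.14068619]), 'moment': array([-0.07408662, -0.00795434,  0.0452647 ]), 'opening': 1.000333670225295} 0.0697
scene 396.3957494736882 396.3957494736882 275.033494938479 204.4806515466829 [[-0.584, 0.488, -0.649, 1.185], [0.812, 0.348, -0.469, 0.472], [-0.003, -0.8, -0.599, 0.675], [0.0, 0.0, 0.0, 1.0]]
clip_grip [(array([200., 144.]), 0.81), (array([176., 184.]), 0.66)]
stand [(array([452., 292.]), 0.94), (array([292., 314.]), 0.75), (array([363., 245.]), 0.71)]
bin [(array([221., 164.]), 0.71), (array([295., 313.]), 0.45)]
top 397.54799751742075 397.54799751742075 276.97747731747654 209.53754592874049 [[-0.169, -0.96, 0.222, 0.42], [-0.986, 0.165, -0.034, 0.076], [-0.004, -0.224, -0.974, 0.946], [0.0, 0.0, 0.0, 1.0]]
clip_grip [(array([437., 224.]), 0.81), (array([429., 200.]), 0.48)]
stand [(array([ 97., 263.]), 0.98), (array([193., 263.]), 0.75)]
bin [(array([432., 281.]), 0.68)]
wrist 325.19226210127806 325.19226210127806 280.8765074526549 206.5424714134278 [[0.44, 0.856, 0.27, 0.2], [0.898, -0.421, -0.131, 0.597], [0.001, 0.3, -0.954, 0.384], [0.0, 0.0, 0.0, 1.0]]
clip_grip []
stand [(array([299., 338.]), 0.58)]
bin [(array([  7., 407.]), 0.89)]
```

View pics/scene0.png

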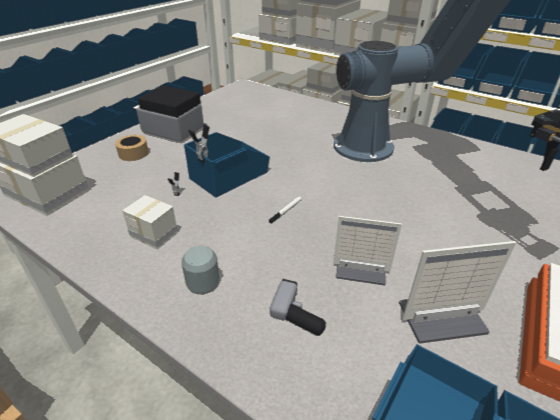

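View pics/top0.png

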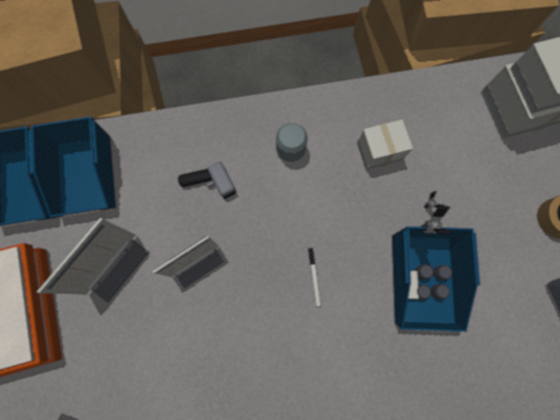

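View pics/wrist0.png

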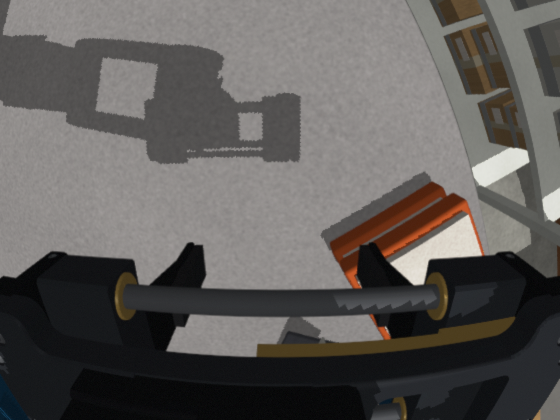

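Candidates. Clamp: on the bin rim (scene 200,144 / top 437,224) or the small one on the bench (176,184 / 429,200). Stand: scene 452,292 (larger) or 363,245 (smaller). I'll measure these and check them in crops.

```bash
cat > h.py <<'E'
import pickle,numpy as np,cv2
def ray(p,uv):
    E=p["extrinsics"];d=np.array([(uv[0]-p["cx"])/p["fx"],(uv[1]-p["cy"])/p["fy"],1.])
    return E[:3,3],E[:3,:3]@d
def onz(p,uv,z):
    o,d=ray(p,uv);return o+d*(z-o[2])/d[2]
def tri(p,a,q,b):
    o1,d1=ray(p,a);o2,d2=ray(q,b)
    t=np.linalg.lstsq(np.c_[d1,-d2],o2-o1,rcond=None)[0]
    A=o1+d1*t[0];B=o2+d2*t[1];return (A+B)/2,np.linalg.norm(A-B)
def proj(p,X):
    E=p["extrinsics"];c=E[:3,:3].T@(np.array(X)-E[:3,3]);return np.array([p["fx"]*c[0]/c[2]+p["cx"],p["fy"]*c[1]/c[2]+p["cy"]])
def projf(p,X):
    E=p["extrinsics"];c=E[:3,:3].T@(np.array(X)-E[:3,3]);r=np.hypot(c[0],c[1]);th=np.arctan2(r,c[2])
    return np.array([p["cx"],p["cy"]])+p["fx"]*th*c[:2]/r
E
python3 - <<'E'
import cv2
a=cv2.imread("pics/scene0.png");b=cv2.imread("pics/top0.png")
def c(im,x,y,w,h,k,n): cv2.imwrite(n,cv2.resize(im[y:y+h,x:x+w],None,fx=k,fy=k,interpolation=cv2.INTER_CUBIC))
c(a,160,110,120,90,6.6,"pics/c1.png");c(b,380,180,110,160,3.7,"pics/c2.png")
c(a,320,200,200,150,4,"pics/c3.png");c(b,30,200,210,120,3.8,"pics/c4.png")
E
```

```text
(no output)
```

View pics/c1.png

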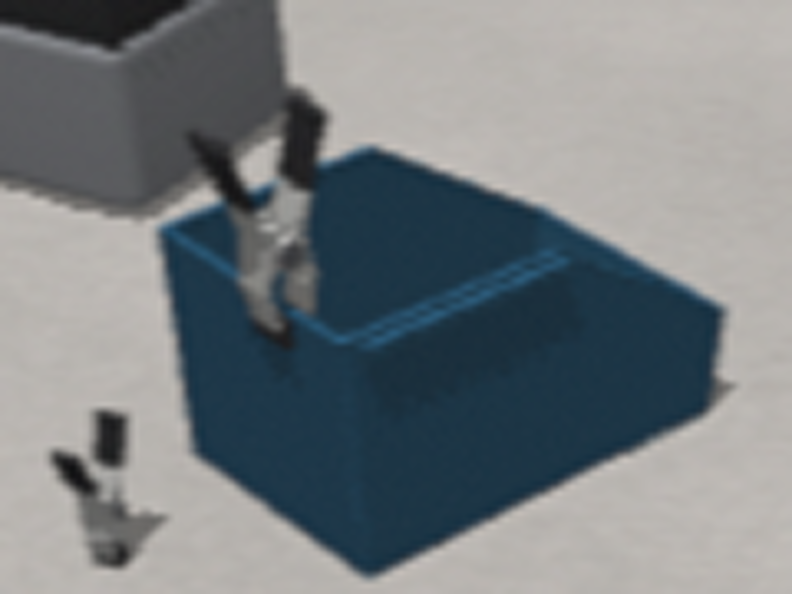

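View pics/c2.png

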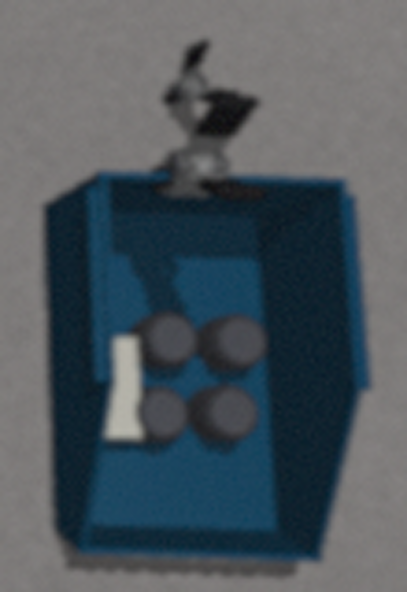

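View pics/c3.png

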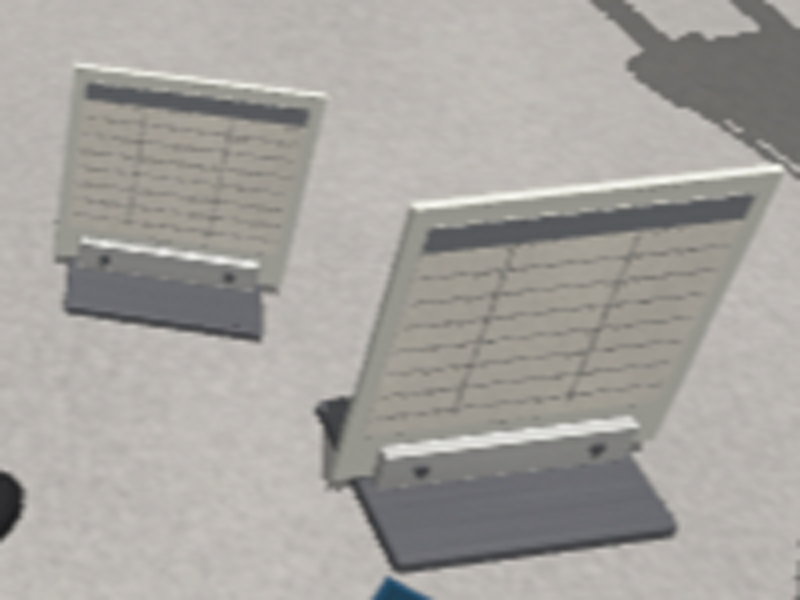

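View pics/c4.png

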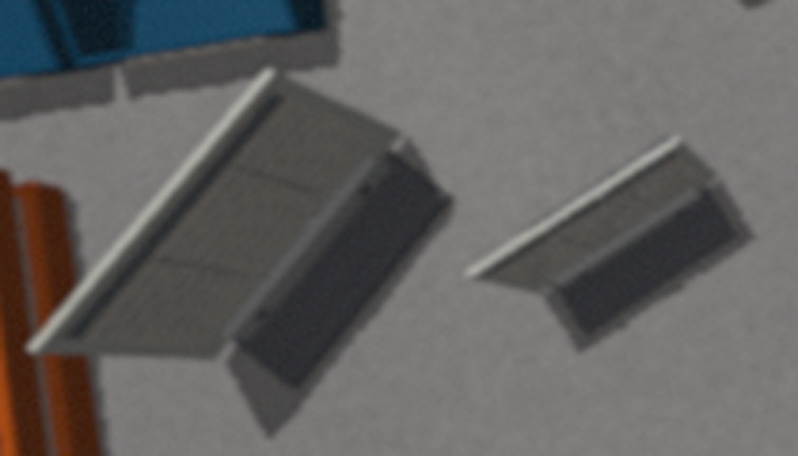

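```bash
python3 - <<'E'
from h import *
d=pickle.load(open("d0.pkl","rb"));S=d["scene"];T=d["top"]
np.set_printoptions(precision=4,suppress=True)
for n,a in {"sm":[((338.8,216.5),(208.7,236.8)),((401,224),(153.7,271.8))],"lg":[((423,251.8),(101.6,218.9)),((515,242.5),(38.7,291.6))]}.items():
    P=[tri(S,u,T,v) for u,v in a];print(n,P,np.linalg.norm(P[0][0]-P[1][0]))
    v=P[1][0]-P[0][0];print("dir deg",np.degrees(np.arctan2(v[1],v[0])))
# bin rim back corners in scene z=.12 : c1 (163,230),(345,342)
for u in [(163,230),(345,342)]:
    print("rim",onz(S,(160+u[0]/6.6,110+u[1]/6.6),.12))
for u in [(100,178),(347,184)]:
    print("rim top",onz(T,(380+u[0]/3.7,180+u[1]/3.7),.12))
for u in [(195,453),(370,575)]: print("base",onz(S,(160+u[0]/6.6,110+u[1]/6.6),0))
for nm,u,z in [("hL",(195,140),.2),("hR",(305,100),.2),("pin",(282,238),.148),("smallbase",(115,560),0)]:
    X=onz(S,(160+u[0]/6.6,110+u[1]/6.6),z);t=proj(T,X);print(nm,X,"c2 px",(t-[380,180])*3.7)
E
```

```text
sm [(array([0.5691, 0.1948, 0.1466]), np.float64(0.0004630613848584559)), (array([0.5175, 0.3123, 0.1475]), np.float64(0.0011696260904031283))] 0.12827432336062483
dir deg 113.71183926225311
lg [(array([0.6294, 0.3867, 0.1962]), np.float64(0.0006700799133604874)), (array([0.5114, 0.5116, 0.1964]), np.float64(0.0010867544302119673))] 0.17180711927703637
dir deg 133.38058370622255
rim [ 0.5013 -0.3472  0.12  ]
rim [ 0.526  -0.2148  0.12  ]
rim top [ 0.5218 -0.2158  0.12  ]
rim top [ 0.4947 -0.3531  0.12  ]
base [ 0.4999 -0.3509  0.    ]
base [ 0.5252 -0.2165  0.    ]
hL [ 0.539 -0.274  0.2  ] c2 px [249.4599  99.7098]
hR [ 0.4865 -0.2634  0.2   ] c2 px [256.3609 201.4787]
pin [ 0.5119 -0.26    0.148 ] c2 px [198.6314 172.9735]
smallbase [ 0.5826 -0.3169  0.    ] c2 px [169.8251  95.4598]
```

The smaller stand is the target: it measures 128 mm wide with its top at 147 mm, against 172 and 196 mm for the other. The clamp on the bin rim is the right one, at about (0.513,-0.268) with yaw about -11°. I'll move to hover above it now.

play_rows(series=[{"tx": 0.016, "ty": -0.0575, "tz": 0.004, "turn": -0.069}, {"tx": 0.016, "ty": -0.0575, "tz": 0.004, "turn": -0.069}, {"tx": 0.016, "ty": -0.0575, "tz": 0.004, "turn": -0.069}, {"tx": 0.016, "ty": -0.0575, "tz": 0.004, "turn": -0.069}, {"tx": 0.016, "ty": -0.0575, "tz": 0.004, "turn": -0.069}, {"tx": 0.016, "ty": -0.0575, "tz": 0.004, "turn": -0.069}, {"tx": 0.016, "ty": -0.0575, "tz": 0.004, "turn": -0.069}, {"tx": 0.016, "ty": -0.0575, "tz": 0.004, "turn": -0.069}, {"tx": 0.016, "ty": -0.0575, "tz": 0.004, "turn": -0.069}], gripper=1)

```text
time_s: 1.5
position: [0.3911, 0.1452, 0.3216]
tcp_rot: [[0.896, 0.445, 0.001], [0.445, -0.896, 0.0], [0.001, 0.0, -1.0]]
force: [0.4, 0.2, 0.1]
opening: 1.001
```

play_rows(series=[{"tx": 0.016, "ty": -0.0575, "tz": 0.004, "turn": -0.069}, {"tx": 0.016, "ty": -0.0575, "tz": 0.004, "turn": -0.069}, {"tx": 0.016, "ty": -0.0575, "tz": 0.004, "turn": -0.069}, {"tx": 0.016, "ty": -0.0575, "tz": 0.004, "turn": -0.069}, {"tx": 0.016, "ty": -0.0575, "tz": 0.004, "turn": -0.069}, {"tx": 0.016, "ty": -0.0575, "tz": 0.004, "turn": -0.069}, {"tx": 0.016, "ty": -0.0575, "tz": 0.004, "turn": -0.069}, {"tx": 0.018, "ty": -0.055, "tz": 0.004, "turn": -0.069}, {"tx": 0.018, "ty": -0.05, "tz": 0.004, "turn": -0.069}, {"tx": 0}])

```text
invalid input
```

```bash
python3 - <<'E'
from h import *
from rig import bot,vision,nets
s=bot.read_state();print(s["time_s"],s["position"],np.degrees(np.arctan2(s["tcp_rot"][1,0],s["tcp_rot"][0,0])),s["joint_positions"])
p=vision.capture("wrist");cv2.imwrite("pics/w1.png",p["pixels"]);pickle.dump(p,open("w1.pkl","wb"))
for q in("clip_grip","clip_pin"):
  print(q,[(np.round(np.array(r["at"])*[560,420]),round(r["confidence"],2)) for r in nets.look_for(p,q)])
im=p["pixels"].copy()
y=np.radians(-10.9);x=np.array([np.cos(y),np.sin(y),0])
g=np.array([.513,-.2687,.2])
for X in (g,g+x*.0275,g-x*.0275,g-[0,0,.052],np.array([.5218,-.2158,.12]),np.array([.4947,-.3531,.12])):
  u=projf(p,X);print(u);cv2.circle(im,tuple(int(v) for v in u),2,(0,0,255),-1)
cv2.imwrite("pics/w1m.png",im)
E
```

```text
1.5 [0.39110928 0.1451565  0.32158094] 26.4120461483371 [ 4.92926616e+00  1.15617904e+01  1.08086577e+02  3.70941977e-03
  6.02761533e+01 -2.14846017e+01]
clip_grip [(array([445., 160.]), 0.46)]
clip_pin []
[231.04807532 486.99444837]
[246.35139747 491.66918832]
[215.1913624 481.7127417]
[234.02085213 460.10145014]
[252.9922642  434.47966756]
[209.63374119 461.31184406]
```

View pics/w1m.png

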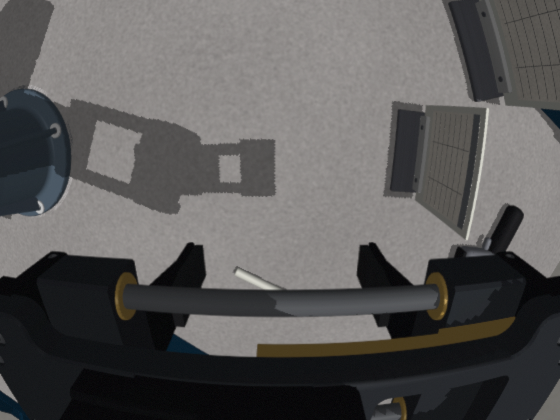

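play_rows(series=[{"tx": 0.017, "ty": -0.0575, "tz": 0.004, "turn": -0.069}, {"tx": 0.017, "ty": -0.0575, "tz": 0.004, "turn": -0.069}, {"tx": 0.017, "ty": -0.0575, "tz": 0.004, "turn": -0.069}, {"tx": 0.017, "ty": -0.0575, "tz": 0.004, "turn": -0.069}, {"tx": 0.017, "ty": -0.0575, "tz": 0.004, "turn": -0.069}, {"tx": 0.017, "ty": -0.0575, "tz": 0.004, "turn": -0.069}, {"tx": 0.017, "ty": -0.0575, "tz": 0.004, "turn": -0.069}, {"tx": 0.017, "ty": -0.0575, "tz": 0.004, "turn": -0.069}, {"tx": 0.017, "ty": -0.0575, "tz": 0.004, "turn": -0.069}])

```text
time_s: 2.55
position: [0.5144, -0.2671, 0.3498]
tcp_rot: [[0.983, -0.186, 0.0], [-0.186, -0.983, 0.001], [-0.0, -0.001, -1.0]]
force: [0.8, 0.2, -0.4]
opening: 1.0
```

```bash
cat > shot.py <<'E'
from h import *
from rig import bot,vision,nets
import sys
def go(name,g=np.array([.513,-.2687,.2])):
    s=bot.read_state();print(s["time_s"],s["position"],np.degrees(np.arctan2(s["tcp_rot"][1,0],s["tcp_rot"][0,0])),s["force"],s["opening"])
    p=vision.capture("wrist");cv2.imwrite(f"pics/{name}.png",p["pixels"]);pickle.dump(p,open(name+".pkl","wb"))
    im=p["pixels"].copy()
    y=np.radians(-10.9);x=np.array([np.cos(y),np.sin(y),0])
    for X in (g,g+x*.0275,g-x*.0275,g-[0,0,.052],np.array([.5218,-.2158,.12]),np.array([.4947,-.3531,.12])):
      u=projf(p,X);print(u);cv2.circle(im,tuple(int(v) for v in u),2,(0,0,255),-1)
    cv2.imwrite(f"pics/{name}m.png",im)
E
python3 -c "from shot import *;go('w2')"
```

```text
2.55 [ 0.51436787 -0.26705401  0.34978597] -10.715652427779572 [ 0.81037427  0.23216059 -0.37055832] 1.0001185545091402
[280.36957625 216.79514515]
[315.12910464 216.88394818]
[245.61189308 216.62820054]
[280.44742405 198.68162307]
[279.29820974 138.81778073]
[278.40730447 266.38676864]
```

View pics/w2m.png

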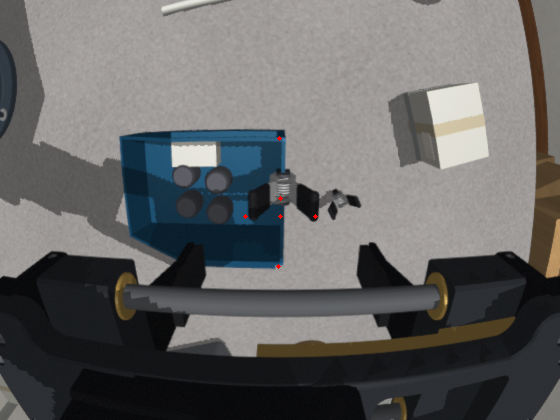

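```bash
python3 -c "
import cv2
a=cv2.imread('pics/w2m.png');cv2.imwrite('pics/w2c.png',cv2.resize(a[120:280,220:360],None,fx=4.5,fy=3.7,interpolation=cv2.INTER_CUBIC))"
```

```text
(no output)
```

View pics/w2c.png

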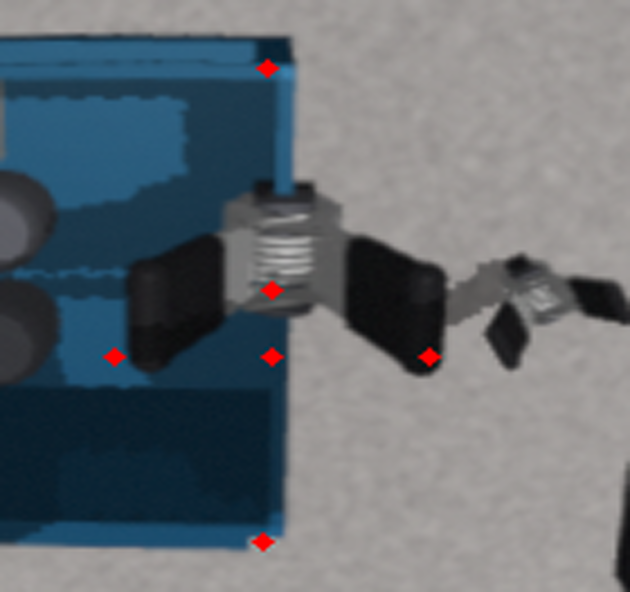

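play_rows(series=[{"tx": 0.003, "ty": 0.007, "tz": -0.025, "turn": 0.0}, {"tx": 0.0, "ty": 0.0, "tz": -0.05, "turn": 0.0}, {"tx": 0.0, "ty": 0.0, "tz": 0.0, "turn": 0.0}])

```text
time_s: 2.9
position: [0.5137, -0.2579, 0.285]
tcp_rot: [[0.983, -0.183, -0.009], [-0.183, -0.983, 0.008], [-0.011, -0.006, -1.0]]
force: [-1.2, 0.8, -1.0]
opening: 1.001
```

```bash
python3 -c "
from shot import *;go('w3',np.array([.5168,-.2613,.2]))
a=cv2.imread('pics/w3m.png');cv2.imwrite('pics/w3c.png',cv2.resize(a[120:300,190:370],None,fx=3.3,fy=3.3,interpolation=cv2.INTER_CUBIC))"
```

```text
2.9 [ 0.51370556 -0.25787996  0.28501922] -10.547331219462587 [-1.23378389  0.77575797 -1.02210052] 1.0007608009532942
[289.50057315 254.08212641]
[334.65953625 254.14288214]
[244.09947409 253.40758564]
[288.51727052 224.41025924]
[284.21050571 158.45659968]
[281.990857   307.00628099]
```

View pics/w3c.png

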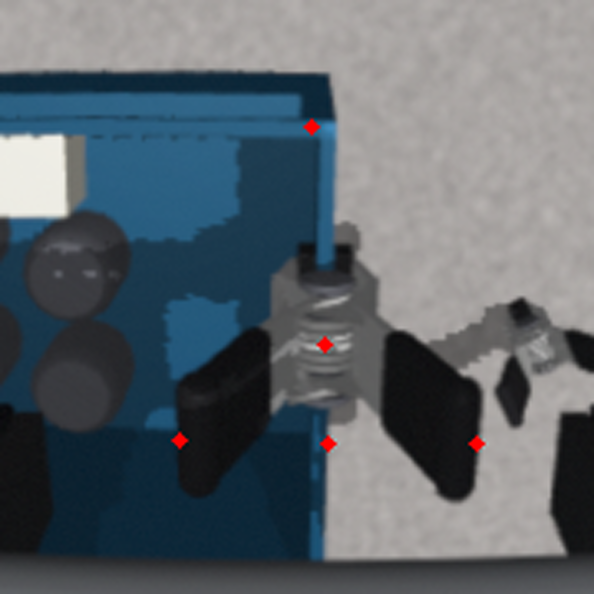

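play_rows(series=[{"tx": 0.0, "ty": 0.0, "tz": -0.027, "turn": -0.002}, {"tx": 0.0, "ty": 0.0, "tz": -0.028, "turn": 0.0}, {"tx": 0.0, "ty": 0.0, "tz": 0.0, "turn": 0.0}, {"tx": 0.0, "ty": 0.0, "tz": 0.0, "turn": 0.0}])

```text
time_s: 3.35
position: [0.5166, -0.2612, 0.2474]
tcp_rot: [[0.982, -0.186, 0.002], [-0.186, -0.982, -0.001], [0.002, 0.001, -1.0]]
force: [0.3, -0.8, 0.4]
opening: 1.0
```

```bash
python3 -c "
from shot import *;go('w4',np.array([.517,-.2613,.2]))"
```

```text
3.35 [ 0.51655086 -0.26123896  0.24735373] -10.745388242850666 [ 0.27469338 -0.80667459  0.39389224] 1.0001974970649894
[282.92018964 280.82570619]
[337.96245881 280.17763507]
[227.70347068 280.06236809]
[282.29827887 239.55932877]
[276.66017583 161.49373814]
[276.14727829 327.9294158 ]
```

View pics/w4m.png

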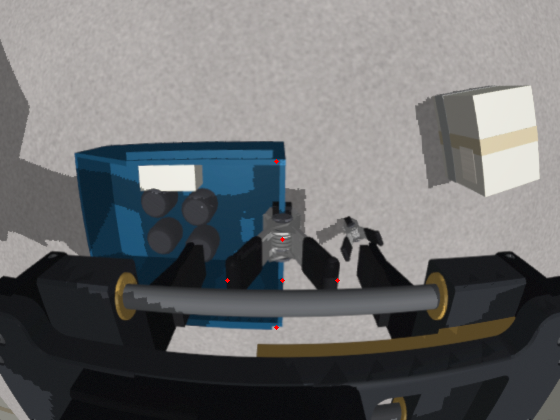

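The handles are centred between the fingers: finger inner edges at about 205 and 360, handles at 227 to 338. Squeezing now.

play_rows(series=[{"tx": 0.0, "ty": 0.0, "tz": 0.0, "turn": 0.0}, {"tx": 0.0, "ty": 0.0, "tz": 0.0, "turn": 0.0}, {"tx": 0.0, "ty": 0.0, "tz": 0.0, "turn": 0.0}, {"tx": 0.0, "ty": 0.0, "tz": 0.0, "turn": 0.0}, {"tx": 0.0, "ty": 0.0, "tz": 0.0, "turn": 0.0}, {"tx": 0.0, "ty": 0.0, "tz": 0.0, "turn": 0.0}, {"tx": 0.0, "ty": 0.0, "tz": 0.0, "turn": 0.0}, {"tx": 0.0, "ty": 0.0, "tz": 0.0, "turn": 0.0}], gripper=0)

```text
time_s: 4.2
position: [0.5155, -0.2614, 0.2456]
tcp_rot: [[0.982, -0.188, -0.001], [-0.188, -0.982, 0.0], [-0.001, -0.0, -1.0]]
force: [0.1, -0.3, -0.9]
opening: 0.357
```

```bash
python3 -c "
from shot import *;go('w5',np.array([.517,-.2613,.2]))
p=vision.capture('scene');cv2.imwrite('pics/s5.png',cv2.resize(p['pixels'][100:200,150:290],None,fx=5,fy=5,interpolation=cv2.INTER_CUBIC))"
```

```text
4.2 [ 0.51546456 -0.26139645  0.24556597] -10.815166512123993 [ 0.05344251 -0.29522486 -0.87480841] 0.3570787539831665
[285.27507385 282.07916579]
[340.85590304 281.34900632]
[229.42995748 281.34414727]
[284.29595307 240.26469999]
[278.50055127 161.55883083]
[277.8315866  329.07534954]
```

View pics/w5.png

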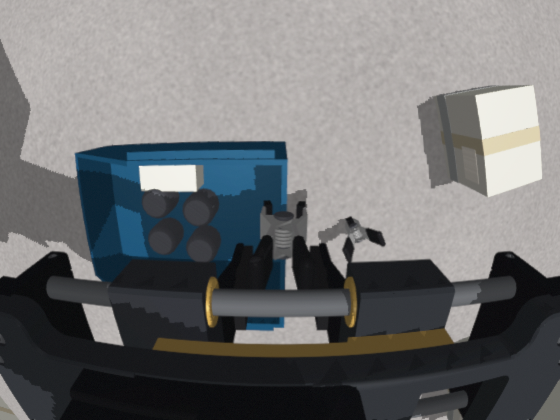

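View pics/s5.png

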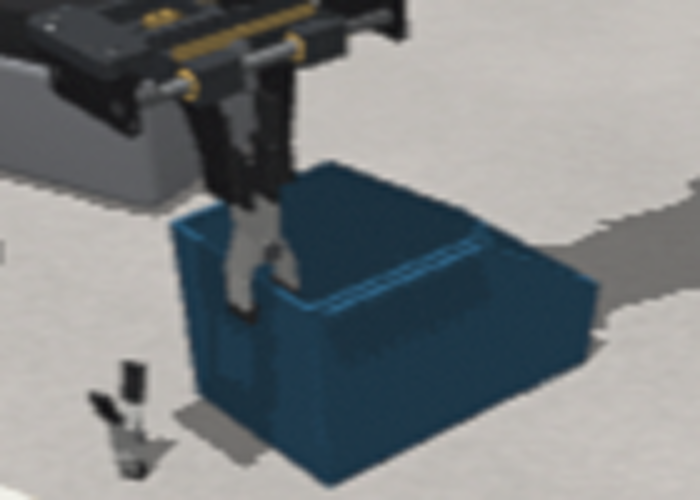

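play_rows(series=[{"tx": 0.0, "ty": 0.0, "tz": 0.0, "turn": 0.0}, {"tx": 0.0, "ty": 0.0, "tz": 0.0, "turn": 0.0}, {"tx": 0.0, "ty": 0.0, "tz": 0.0, "turn": 0.0}, {"tx": 0.0, "ty": 0.0, "tz": 0.0, "turn": 0.0}])

```text
time_s: 4.7
position: [0.5156, -0.2615, 0.2458]
tcp_rot: [[0.982, -0.187, -0.0], [-0.187, -0.982, 0.0], [-0.0, -0.0, -1.0]]
force: [0.5, -1.4, -1.8]
opening: 0.254
```

play_rows(series=[{"tx": 0.0, "ty": 0.0, "tz": 0.0, "turn": 0.0}, {"tx": 0.0, "ty": 0.0, "tz": 0.0, "turn": 0.0}, {"tx": 0.0, "ty": 0.0, "tz": 0.0, "turn": 0.0}, {"tx": 0.0, "ty": 0.0, "tz": 0.0, "turn": 0.0}])

```text
time_s: 5.1
position: [0.5156, -0.2615, 0.2458]
tcp_rot: [[0.982, -0.188, -0.0], [-0.188, -0.982, 0.0], [-0.0, 0.0, -1.0]]
force: [0.6, -0.1, -0.5]
opening: 0.251
```

```bash
python3 -c "
from shot import *;go('w6',np.array([.517,-.2613,.2]))
p=vision.capture('scene');cv2.imwrite('pics/s6.png',cv2.resize(p['pixels'][100:200,150:290],None,fx=5,fy=5,interpolation=cv2.INTER_CUBIC))
a=cv2.imread('pics/w6.png');cv2.imwrite('pics/w6c.png',cv2.resize(a[170:320,200:360],None,fx=4,fy=4,interpolation=cv2.INTER_CUBIC))"
```

```text
5.1 [ 0.51561605 -0.26148099  0.24583583] -10.811444705914626 [ 0.64250688 -0.0918696  -0.46156945] 0.2506217355617122
[284.86370705 281.68170053]
[340.38053822 280.95262125]
[229.09616644 280.95687327]
[283.92938068 239.97564024]
[278.13950227 161.36306695]
[277.53557711 328.77574839]
```

View pics/w6c.png

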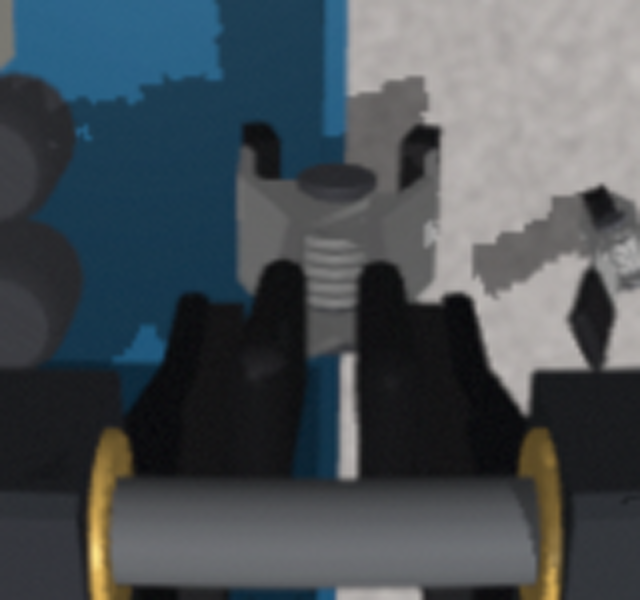

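View pics/s6.png

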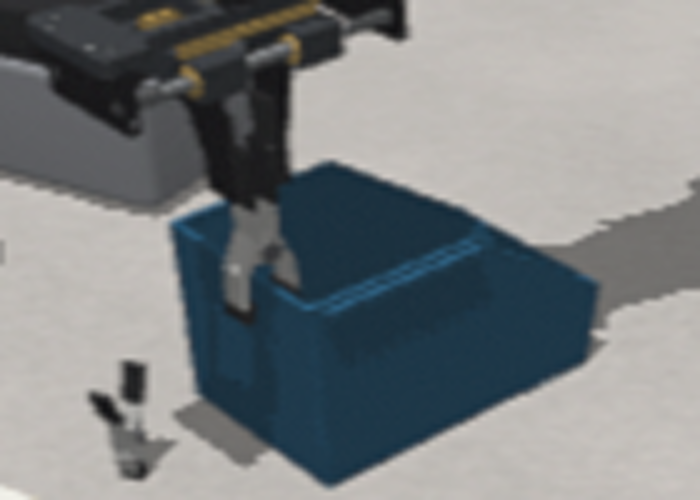

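play_rows(series=[{"tx": 0.0, "ty": 0.0, "tz": 0.012, "turn": 0.0}, {"tx": 0.0, "ty": 0.0, "tz": 0.022, "turn": 0.0}, {"tx": 0.0, "ty": 0.0, "tz": 0.03, "turn": 0.0}, {"tx": 0.0, "ty": 0.0, "tz": 0.03, "turn": 0.0}, {"tx": 0.0, "ty": 0.0, "tz": 0.03, "turn": 0.0}, {"tx": 0.0, "ty": 0.0, "tz": 0.014, "turn": 0.0}, {"tx": 0.0, "ty": 0.0, "tz": 0.0, "turn": 0.0}, {"tx": 0.0, "ty": 0.0, "tz": 0.0, "turn": 0.0}])

```text
time_s: 6.0
position: [0.5152, -0.2612, 0.3557]
tcp_rot: [[0.982, -0.188, -0.001], [-0.188, -0.982, 0.001], [-0.001, -0.0, -1.0]]
force: [-0.4, 0.3, -1.8]
opening: 0.25
```

```bash
python3 -c "
from shot import *;go('w7',np.array([.517,-.2613,.2]))
p=vision.capture('scene');cv2.imwrite('pics/s7.png',cv2.resize(p['pixels'][60:200,130:290],None,fx=4.5,fy=4.2,interpolation=cv2.INTER_CUBIC))"
```

```text
6.0 [ 0.51522875 -0.26116018  0.355699  ] -10.810077640746432 [-0.43496982  0.32524465 -1.78305008] 0.25038982423975
[284.02933654 211.84216387]
[318.09798793 211.89903932]
[249.89197894 211.74630295]
[283.56711925 194.78504302]
[279.69218683 143.97808497]
[278.98558398 268.44347396]
```

View pics/s7.png

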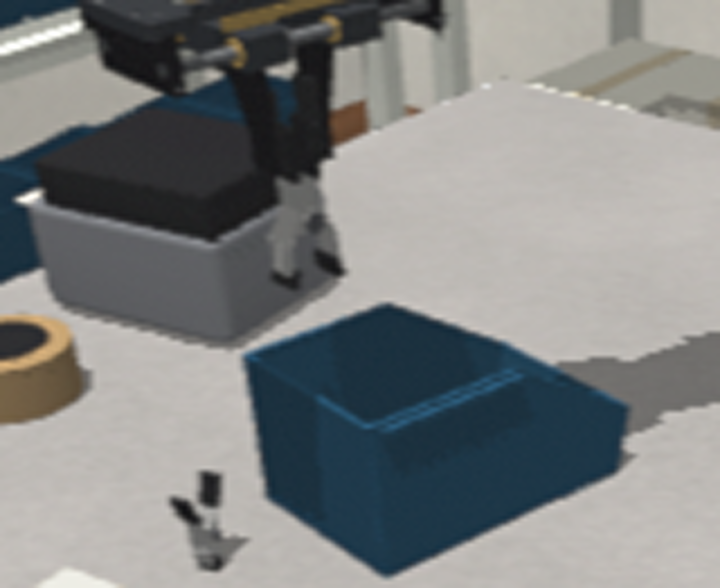

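View pics/w7.png

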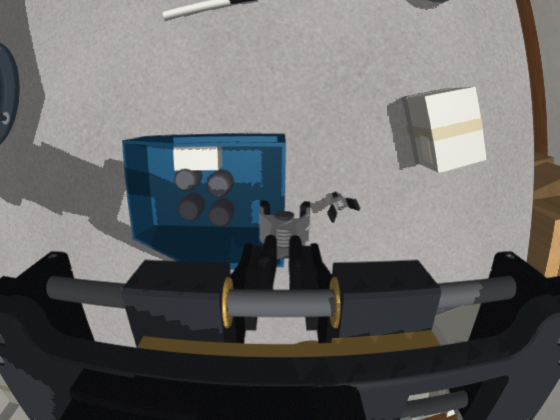

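play_rows(series=[{"tx": 0.003, "ty": 0.03, "tz": 0.0, "turn": 0.048}, {"tx": 0.003, "ty": 0.055, "tz": 0.0, "turn": 0.06}, {"tx": 0.003, "ty": 0.06, "tz": 0.0, "turn": 0.06}, {"tx": 0.003, "ty": 0.06, "tz": 0.0, "turn": 0.06}, {"tx": 0.003, "ty": 0.06, "tz": 0.0, "turn": 0.06}, {"tx": 0.003, "ty": 0.06, "tz": 0.0, "turn": 0.06}, {"tx": 0.003, "ty": 0.06, "tz": 0.0, "turn": 0.06}, {"tx": 0.003, "ty": 0.06, "tz": 0.0, "turn": 0.06}, {"tx": 0.003, "ty": 0.06, "tz": 0.0, "turn": 0.06}, {"tx": 0.003, "ty": 0.055, "tz": 0.0, "turn": 0.047}])

```text
time_s: 7.1
position: [0.5389, 0.1887, 0.3549]
tcp_rot: [[0.915, 0.404, -0.003], [0.404, -0.915, -0.0], [-0.003, -0.001, -1.0]]
force: [1.0, -0.4, -0.8]
opening: 0.254
```

play_rows(series=[{"tx": 0.003, "ty": 0.045, "tz": 0.0, "turn": 0.0}, {"tx": 0.002, "ty": 0.035, "tz": 0.0, "turn": 0.0}, {"tx": 0.0, "ty": 0.0, "tz": 0.0, "turn": 0.0}, {"tx": 0.0, "ty": 0.0, "tz": 0.0, "turn": 0.0}, {"tx": 0.0, "ty": 0.0, "tz": 0.0, "turn": 0.0}])

```text
time_s: 7.6
position: [0.5433, 0.2496, 0.3553]
tcp_rot: [[0.916, 0.401, -0.002], [0.401, -0.916, -0.001], [-0.002, 0.0, -1.0]]
force: [-0.1, -0.8, -0.8]
opening: 0.252
```

```bash
python3 -c "
from shot import *;go('w8',np.array([.543,.2535,.15]))
d={}
for n in('scene','top'):
  p=vision.capture(n);d[n]=p;cv2.imwrite(f'pics/{n}8.png',p['pixels'])
pickle.dump(d,open('d8.pkl','wb'))"
```

```text
7.6 [0.54333754 0.24957534 0.35531676] 23.64954426091754 [-0.07492821 -0.77703495 -0.7978294 ] 0.2516043141189206
[283.32128798 192.11850356]
[306.80653732 207.83946611]
[259.15936353 176.02883092]
[283.03672265 180.01552092]
[164.55662611 421.12935253]
[141.39375283 445.31292401]
```

View pics/w8.png

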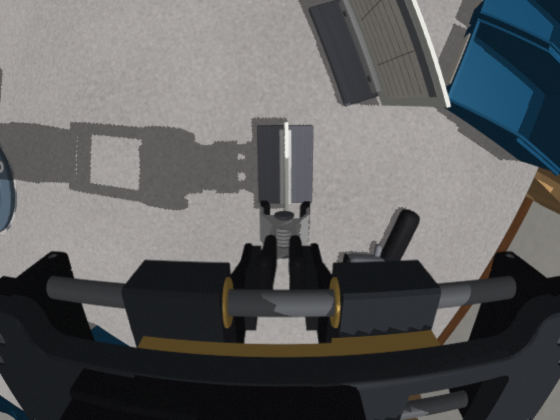

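View pics/scene8.png

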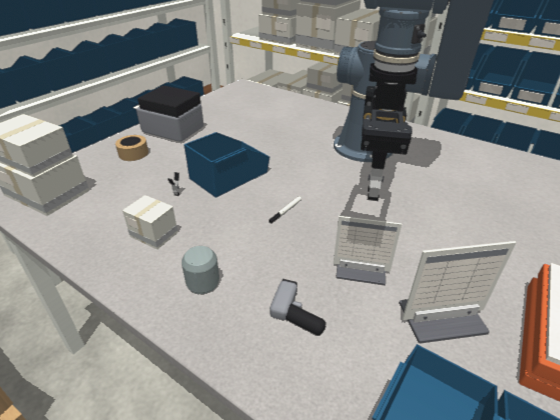

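View pics/top8.png

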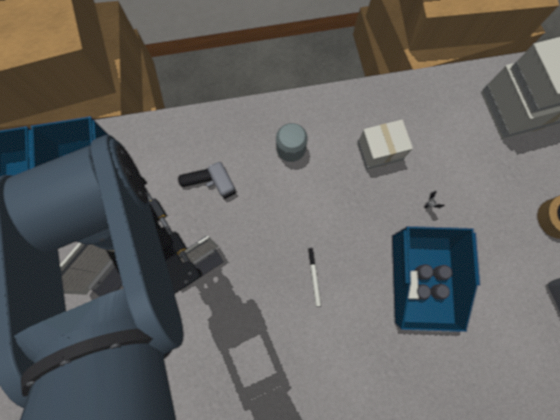

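```bash
python3 - <<'E'
from h import *
p=pickle.load(open("w8.pkl","rb"));S=pickle.load(open("d8.pkl","rb"))["scene"]
def draw(im,f,P,n,m,col=(0,0,255)):
    for a in P:
        pass
c=np.array([.543,.2535]);
th=np.radians(113.7);e=np.array([np.cos(th),np.sin(th)]);nx=np.array([e[1],-e[0]])
def pts():
    for s in(-1,1):
        for t in(-1,1):
            yield np.r_[c+e*s*.065+nx*t*.0015,.15]
            yield np.r_[c+e*s*.055+nx*t*.038,.008]
for nm,P,f,(x,y,w,h,k) in (("w",p,projf,(230,100,110,150,5 if 0 else 4)),("s",S,proj,(320,160,100,140,4.2))):
    im=cv2.resize(P["pixels"][y:y+h,x:x+w],None,fx=k,fy=k,interpolation=cv2.INTER_CUBIC)
    for X in pts():
        u=(f(P,X)-[x,y]+.5)*k-.5;cv2.circle(im,(int(round(u[0])),int(round(u[1]))),1,(0,0,255),-1)
    cv2.imwrite(f"pics/ov_{nm}.png",im)
E
```

```text
(no output)
```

View pics/ov_w.png

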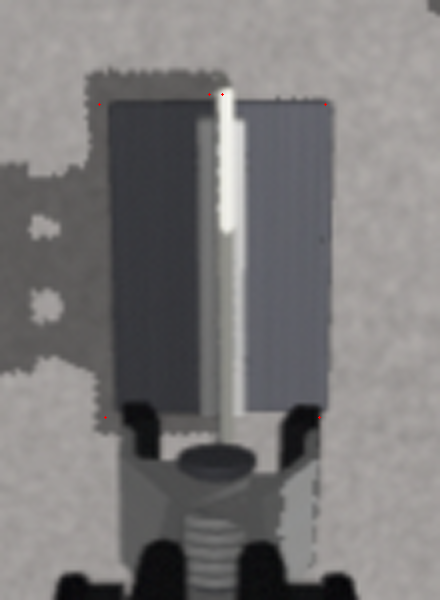

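View pics/ov_s.png

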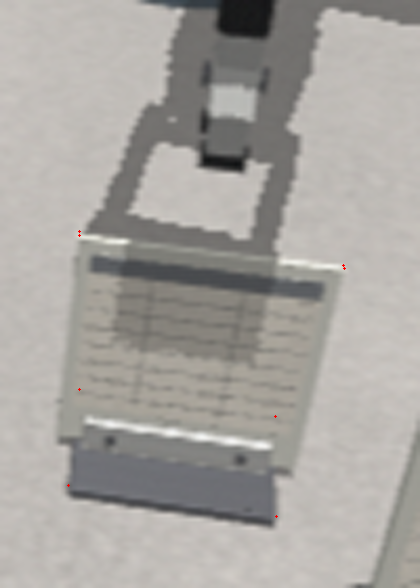

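```bash
python3 - <<'E'
from h import *
p=pickle.load(open("w8.pkl","rb"))
k=4;o=np.array([230,100])
y=np.radians(23.65);tx=np.array([np.cos(y),np.sin(y),0]);ty=np.array([np.sin(y),-np.cos(y),0])
T=np.array([.54334,.24958,.3553])
cr=lambda X:np.round((projf(p,X)-o+.5)*k-.5,1)
print("axis pin",cr(T-[0,0,.098]),"pin ends",cr(T-[0,0,.098]-ty*.0125),cr(T-[0,0,.098]+ty*.0125))
for s in(-1,1):
  print("jaw tip inner near cam corner",s,cr(T-[0,0,.140]+tx*s*.012-ty*.011),cr(T-[0,0,.124]+tx*s*.012-ty*.011), "outer pin-height")
print("axis at card z",cr(np.r_[T[:2],.15]), cr(np.r_[T[:2],.15]-ty*.065))
print(p["extrinsics"])
# card top far end obs (226,89): ray at z=.15
def rayf(p,uv):
    d=(np.array(uv)-[p["cx"],p["cy"]])/p["fx"];r=np.hypot(*d);c=np.r_[np.sin(r)*d/r,np.cos(r)]
    return p["extrinsics"][:3,3],p["extrinsics"][:3,:3]@c
def onzf(uv,z):
    O,D=rayf(p,(np.array(uv)+.5)/k-.5+o);X=O+D*(z-O[2])/D[2];return X,[(X-T)@tx*1000,(X-T)@ty*1000]
for nm,u,z in [("card far L",(217,89),.15),("card far R",(234.5,89),.15),("card strip end near? ",(227,232),.15),("footFL",(109,101),.008),("footFR",(333,101),.008),("footNL",(117,412),.008),("footNR",(327,411),.008),("pinend",(216,462),.2573),("jawL in",(158,410),.219),("jawR in",(283,410),.219)]:
    X,t=onzf(u,z);print(nm,np.round(X,4),"tool mm",np.round(t,1))
E
```

```text
axis pin [210.8 565.8] pin ends [210.9 492.2] [210.6 635.9]
jaw tip inner near cam corner -1 [146.1 421.9] [142.  448.8] outer pin-height
jaw tip inner near cam corner 1 [274.4 422. ] [278.9 449. ] outer pin-height
axis at card z [209.4 385.1] [209.8 109.9]
[[ 0.91576687  0.38365527  0.1190784   0.50948442]
 [ 0.40170824 -0.87369329 -0.27439118  0.32505731]
 [-0.00123363  0.29911312 -0.95421686  0.44765609]
 [ 0.          0.          0.          1.        ]]
card far L [0.5168 0.3142 0.15  ] tool mm [  1.6 -69.8]
card far R [0.5205 0.3158 0.15  ] tool mm [  5.6 -69.8]
card strip end near?  [0.5323 0.2848 0.15  ] tool mm [  4.  -36.7]
footFL [0.4887 0.2909 0.008 ] tool mm [-33.5 -59.7]
footFR [0.5575 0.3212 0.008 ] tool mm [ 41.7 -59.9]
footNL [0.5335 0.1914 0.008 ] tool mm [-32.3  49.3]
footNR [0.6014 0.2216 0.008 ] tool mm [42.  48.9]
pinend [0.537  0.2659 0.2573] tool mm [  0.8 -17.5]
jawL in [0.5288 0.2589 0.219 ] tool mm [ -9.6 -14.4]
jawR in [0.5498 0.2682 0.219 ] tool mm [ 13.3 -14.5]
```

play_rows(series=[{"tx": 0.0, "ty": 0.0055, "tz": -0.01, "turn": 0.005}, {"tx": 0.0, "ty": 0.0, "tz": -0.02, "turn": 0.0}, {"tx": 0.0, "ty": 0.0, "tz": -0.02, "turn": 0.0}, {"tx": 0.0, "ty": 0.0, "tz": -0.01, "turn": 0.0}, {"tx": 0.0, "ty": 0.0, "tz": 0.0, "turn": 0.0}, {"tx": 0.0, "ty": 0.0, "tz": 0.0, "turn": 0.0}, {"tx": 0.0, "ty": 0.0, "tz": 0.0, "turn": 0.0}])

```text
time_s: 8.45
position: [0.5442, 0.255, 0.3091]
tcp_rot: [[0.914, 0.407, 0.002], [0.407, -0.914, 0.0], [0.002, 0.0, -1.0]]
force: [0.5, -0.8, -1.1]
opening: 0.255
```

```bash
python3 - <<'E'
from shot import *
s=bot.read_state();print(s["time_s"],s["position"],s["force"])
w=vision.capture('wrist');p=vision.capture('scene');pickle.dump((w,p,s),open("d9.pkl","wb"))
cv2.imwrite("pics/w9.png",cv2.resize(w["pixels"][100:260,220:350],None,fx=4.5,fy=3.7 if 0 else 3.7,interpolation=cv2.INTER_CUBIC))
cv2.imwrite("pics/s9.png",cv2.resize(p["pixels"][140:290,310:430],None,fx=4,fy=4,interpolation=cv2.INTER_CUBIC))
E
```

```text
8.45 [0.54417632 0.25503539 0.30910794] [ 0.52415135 -0.81758304 -1.06622943]
```

View pics/w9.png

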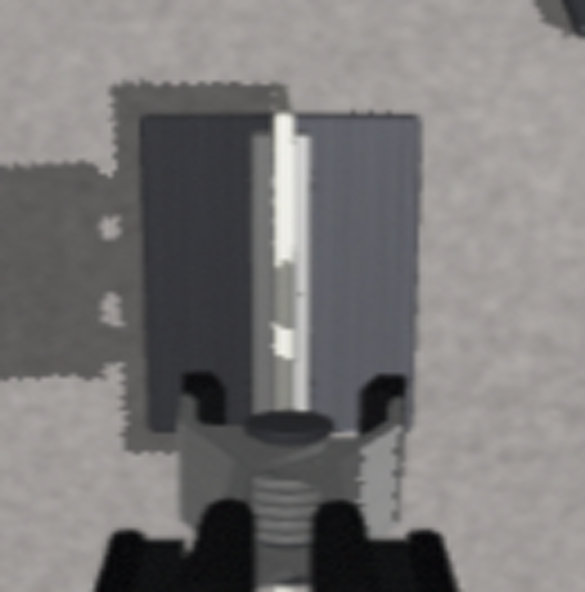

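View pics/s9.png

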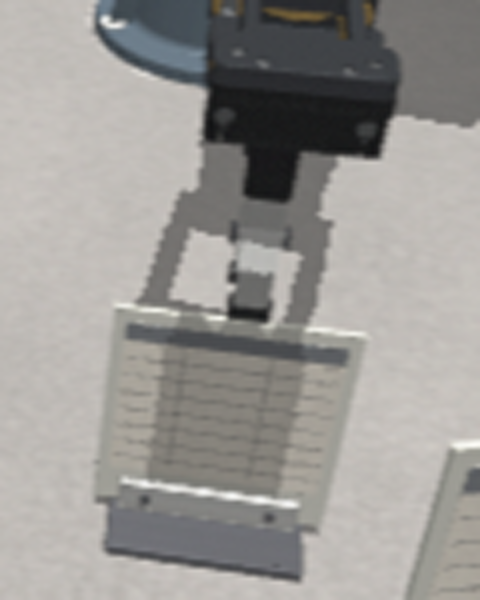

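```bash
python3 - <<'E'
from h import *
w,S,s=pickle.load(open("d9.pkl","rb"))
T=s["position"];R=s["tcp_rot"];tx=R[:,0];ty=R[:,1]
print("yaw",np.degrees(np.arctan2(tx[1],tx[0])))
c=lambda X:np.round((proj(S,X)-[310,140]+.5)*4-.5,1)
for dz in(.098,.103):
  for yy in(-.011,.011):
    print(dz,yy,"outer jaw tip corner",c(T-[0,0,dz+.042]+tx*.014+ty*yy),c(T-[0,0,dz+.030]+tx*.016+ty*yy))
# card ends from s9 at z=.15 
for u in [(116,305),(366,334.5)]:
  q=(np.array(u)+.5)/4-.5+[310,140];X=onz(S,q,.15);print(X,"tool mm",(X-T)@tx*1e3,(X-T)@ty*1e3)
E
```

```text
yaw 23.985983343692453
0.098 -0.011 outer jaw tip corner [268.2 310.3] [271.8 294.2]
0.098 0.011 outer jaw tip corner [224.3 305. ] [227.4 288.8]
0.103 -0.011 outer jaw tip corner [266.7 318. ] [270.3 301.9]
0.103 0.011 outer jaw tip corner [223.  312.6] [226.1 296.6]
[0.57125552 0.19546698 0.15      ] tool mm 0.2322053497763021 65.3862218004089
[0.51783127 0.31279413 0.15      ] tool mm -0.8835562255385153 -63.52678911121727
```

play_rows(series=[{"tx": 0.0, "ty": -0.0026, "tz": 0.0, "turn": 0.001}, {"tx": 0.0, "ty": 0.0, "tz": 0.0, "turn": 0.0}, {"tx": 0.0, "ty": 0.0, "tz": -0.009, "turn": 0.0}, {"tx": 0.0, "ty": 0.0, "tz": -0.01, "turn": 0.0}, {"tx": 0.0, "ty": 0.0, "tz": -0.01, "turn": 0.0}, {"tx": 0.0, "ty": 0.0, "tz": -0.008, "turn": 0.0}, {"tx": 0.0, "ty": 0.0, "tz": 0.0, "turn": 0.0}, {"tx": 0.0, "ty": 0.0, "tz": 0.0, "turn": 0.0}, {"tx": 0.0, "ty": 0.0, "tz": 0.0, "turn": 0.0}, {"tx": 0.0, "ty": 0.0, "tz": 0.0, "turn": 0.0}])

```text
time_s: 9.55
position: [0.5439, 0.2529, 0.279]
tcp_rot: [[0.913, 0.408, 0.001], [0.408, -0.913, 0.0], [0.001, 0.0, -1.0]]
force: [0.2, 0.3, -0.5]
opening: 0.254
```

```bash
python3 - <<'E'
from shot import *
s=bot.read_state();print(s["time_s"],s["position"],s["force"])
w=vision.capture('wrist');p=vision.capture('scene');pickle.dump((w,p,s),open("d10.pkl","wb"))
cv2.imwrite("pics/w10.png",cv2.resize(w["pixels"][120:270,220:350],None,fx=4.5,fy=4 if 0 else 4,interpolation=cv2.INTER_CUBIC))
cv2.imwrite("pics/s10.png",cv2.resize(p["pixels"][140:290,310:430],None,fx=4,fy=4,interpolation=cv2.INTER_CUBIC))
T=s["position"];R=s["tcp_rot"];tx=R[:,0];ty=R[:,1];print(np.degrees(np.arctan2(tx[1],tx[0])))
for u in [(116,305),(366,334.5)]:
  q=(np.array(u)+.5)/4-.5+[310,140];X=onz(p,q,.15);print(X,"tool mm",(X-T)@tx*1e3,(X-T)@ty*1e3)
E
```

```text
9.55 [0.54385842 0.25292048 0.27904168] [ 0.20917916  0.30585573 -0.54146968]
24.04857584070544
[0.57125552 0.19546698 0.15      ] tool mm 1.4935824810755254 63.6169912160075
[0.51783127 0.31279413 0.15      ] tool mm 0.5186504207669742 -65.29716684047901
```

View pics/w10.png

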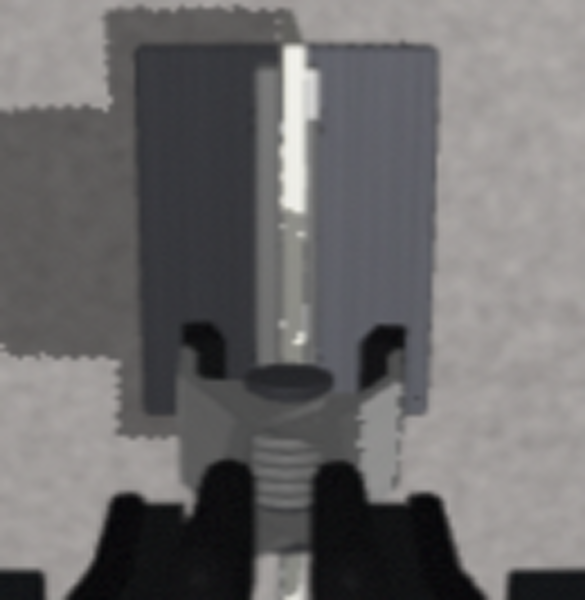

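View pics/s10.png

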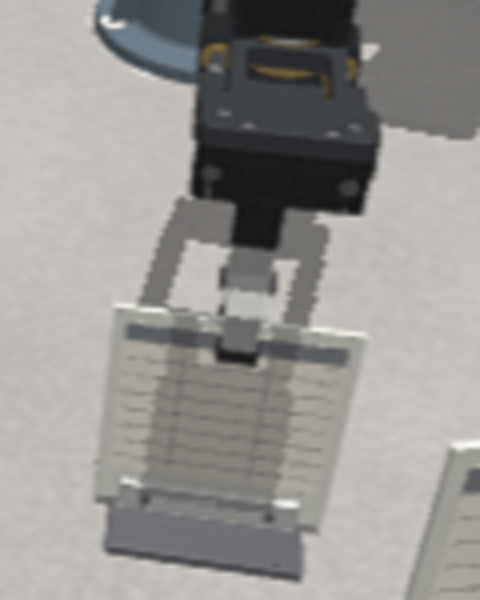

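play_rows(series=[{"tx": 0.0, "ty": 0.0, "tz": 0.0, "turn": 0.0}, {"tx": 0.0, "ty": 0.0, "tz": 0.0, "turn": 0.0}, {"tx": 0.0, "ty": 0.0, "tz": 0.0, "turn": 0.0}, {"tx": 0.0, "ty": 0.0, "tz": 0.0, "turn": 0.0}, {"tx": 0.0, "ty": 0.0, "tz": 0.0, "turn": 0.0}])

```text
time_s: 10.15
position: [0.5436, 0.2528, 0.2786]
tcp_rot: [[0.913, 0.407, -0.0], [0.407, -0.913, 0.0], [-0.0, -0.0, -1.0]]
force: [-0.3, 0.1, -0.5]
opening: 0.256
```

```bash
python3 - <<'E'
from shot import *
w=vision.capture('wrist');a=pickle.load(open("d10.pkl","rb"))[0]
print("px diff",np.abs(w["pixels"].astype(int)-a["pixels"]).mean(), bot.read_state()["position"])
cv2.imwrite("pics/w11.png",w["pixels"])
print(bot.hand_in())
E
```

```text
px diff 1.3717247732426303 [0.54362089 0.25282848 0.27862998]
the job is handed in; nothing more can be done
None
```

The arm is holding the spring clamp still, handles squeezed, with its open jaws straddling the top edge of the smaller stock card. I squeezed the larger clamp on the bin's back rim, lifted it straight off, and lowered it over the card. I then handed the job in at about 10 s.

**Last checks:**
- **Centring across the card:** the wrist picture shows the card midway between the jaws, at about column 293 between inner jaw edges at 225 and 360. Those columns are in the enlarged crop.
- **Depth:** I estimate the jaw tips hang about 17 mm below the card's top edge.
- **Contact:** the outside force is under 1 N. The card's corners are at the same pixels before and after the last descent, so the stand has not been pushed.
- **Grip:** the opening has stayed at about 0.255, or 22 mm, since the handles were fully squeezed.

**Disagreements:**
- **Position along the edge:** the clamp looks 1–3 mm off the middle of the card's edge. The scene and wrist cameras differ by about that much, so I did not correct it.
- **Squareness:** the scene camera puts the clamp about 0.4° off square to the card, while the wrist camera shows it nearly aligned.

One move call was refused as invalid input, before the clamp was touched. It moved nothing, and I sent it again with corrected numbers.

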